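Load the curing chamber

ROBOT

A 6-joint arm with a two-finger parallel gripper is mounted at the origin on the work surface. World frame = base frame: x ahead of the robot, y to its left, z up, the work surface at z = 0. Lengths are in mm, angles in rad, forces in N, time in s.
With the tool pointing down it reaches from about 325 to 900 mm from the base axis. Payload 3.5 kg.
Tool frame: the origin (TCP) lies midway between the tips of the shut fingers; the grasp point (between the pads) lies 19 mm behind it (ctrl.hold_point_z is the distance from the TCP to the grasp point, in mm); z points along the fingers, y is the line along which they close (so a half turn about z gives the same grasp; the last joint's range is limited). The gripper opens to 85 mm and grips with 20 to 120 N. Pads are 22 mm wide; open, the fingers measure 114 mm over their backs; the gripper's body (76 mm by 85 mm) begins 54 mm behind the grasp point. The pads swing forward as they close: fully open they stand 13 mm farther back than shut.
Start: joints at [1.095, 0.276, -0.026, 1.268, 0, 1.467], TCP at [227.646, 582.064, 231.313] pointing down, gripper open.
Joint ranges: [-3.12, 3.12], [-0.85, 1.88], [-1.08, 1.24], [-1.95, 2.15], [-1.57, 1.53], [-3.14, 3.14]. Speed limits (rad/s): [2.57, 2.57, 3.14, 3.14, 3.14, 3.14].

INTERFACE

Orientations are given as a unit quaternion [x, y, z, w].
In Python, from station import ctrl gives the robot as it stands. The module is installed in compiled form; this text tells all that it offers.
- The arm moves only by the tool drive_tool, never from a script. Its argument "deltas" is one flat list of numbers, 7 for each row, row after row: the turn, a rotation vector about the tool's x, y, z in rad, then the shift along the tool's x, y, z in m, then the closure, from 0 (fully open) to 1 (shut). In form: [ax, ay, az, x, y, z, claw, ax, ay, az, x, y, z, claw, ...]. A call has 1 to 10 rows; each row is the pose to reach, as a shift and turn from the pose commanded when the call began, along the tool's axes at that moment; what a row does not reach only later rows make up. A row lasts 1/10 s, in which the tool goes at most 50 mm and 8.59 degrees, less where a joint would pass 70% of its speed; a pose out of reach is approached as far as the arm can. A call with a gripper value outside its range is refused whole. The fingers move at their own pace and stop on an object; "squeeze" is the grip in N (left out, the last holds). Time passes only in rows, so rows that repeat a pose let the fingers close. It gives the time, the measured TCP pose, the force, the opening and the grip force at its end, in the units of the state.
- ctrl.get_state(): the state, without advancing time (a new reading comes with each control period).
- ctrl.camera(name): name is "side" or "top"; returns a dict with "pixels" (400x640x3 uint8, red, green, blue), "fov_y" (degrees; the focal length in pixels is half the picture's height over the tangent of half this angle, whatever the lens; pixels are square), "cx", "cy" (the principal point, pixels), "k1" (the pictures are not rectified: a ray, as slopes to the right and down, at radius r is drawn at 1 + k1 r^2 times it, then the intrinsics apply), "R" (3x3) and "t" (3): a world point X has camera coordinates R X + t. Camera axes: x right, y down, z forward; pixel columns grow to the right and rows downward; lengths in mm; the calibration is good to about 2 mm. A picture is of the moment at which its call begins. There is no depth.
- ctrl.finish_job(): hands the job in; it is judged then, once.
The state is a dict: "t": time; "qpos": joint angles; "dq": joint speeds; "effort": joint torques, N m; "ee_pos": TCP position; "tool_rot": TCP orientation; "contact_force": force on the tool from outside, world axes, zero at the start; "wrist_torque": the same for the moment, N m; "finger_gap": finger opening in mm; "finger_force": force on a finger pad.
Only numpy, scipy, OpenCV 4.12 (cv2) and the standard library are available. Lean on these libraries where they do the work, as an engineer would, in place of code of your own. Each camera call takes 0.05 s, during which the arm holds its last target. There are 200 camera calls.

TASK

Put the speaker unit that has a coil tube standing on it into the bench curing chamber: lower the chamber's door fully open, slide the unit in, upright, until its base plate rests against the back wall, and then shut the door fully, past its catch. Guide the door all the way (do not let it drop or slam), do not ram or drop the unit, and leave everything else on the bench where it is.

Things in the scene. Friction and masses are not known exactly. Their poses are not given: they have to be found in the camera images.
- oven: Fixed bench curing chamber, 200 (x) x 220 (y) x 195 mm high. Origin under its centre; front faces its -x, z up. Floor 60 mm above the bench, from the hinge line (x -100 mm) to the back wall (inner face x +80 mm); inner width 200 mm. Roof only over x +5 to +100 mm, underside 185 mm up. The sloping front is the door, which when shut leans back 35 degrees up to the roof's front edge.
- door (a joint): Bottom-hinged door, rad: 0 shut (leaning back), 0.61 upright, 2.18 fully open (level, inner face flush with the chamber floor, a loading shelf). Panel 200 wide, 10 to 180 mm from the hinge, 12 mm thick, 0.7 kg; falls freely either side of upright. A sprung ball catch at a top corner (y +85 mm; nub 20 mm proud of the inner face) resists the last 0.09 rad: some 5 to 12 N at the handle, either way.
- door_hinge (a point): Point on the door's hinge axis, middle of its width, 54.5 mm above the bench. The axis is the oven's y. The panel's mid-plane passes through it.
- door_handle (a point): Middle of the handle: a round bar 14 mm thick, 120 mm long, parallel to the hinge and 220 mm from it in the panel's plane, held 40 mm beyond the panel's free edge by two 10 mm stems at its ends (open gap to the edge 33 mm). Shut, it is 40 mm above the roof top; open, 54 mm above the bench. The point turns with the door.
- unit: Loose speaker unit to load, about 0.5 kg. Round aluminium base plate 120 mm diameter x 14 mm; on it a black cone, a yellow disc 96 mm diameter at 43 to 48 mm height, and an upright white coil tube with a copper band, 50 mm diameter, from 48 to 95 mm height. Origin: centre of its underside, z up.
- home (a point): Where the unit's origin is when it is fully home in the middle of the chamber: on the chamber floor, 60 mm before the back wall.
- bare: Bystander: a like base plate (120 mm) with a bare cone only, no disc and no coil tube, 46 mm high. Origin: centre of its underside. Its place may be swapped with the unit's.
- magazine: Bystander: clear tube cup, 70 mm diameter, 130 mm high. Origin under its centre.
- adhesive: Bystander: white bottle, 56 mm diameter, 130 mm high. Origin under its centre.
- driver: Bystander: screwdriver lying along its x. Origin under its middle.
- former: Bystander: copper ring 60 mm diameter, 50 mm high. Origin under its centre.
- dish: Bystander: steel dish 100 mm diameter, 35 mm high. Origin under its centre.
Not all that is in view belongs to the job. What is shaped like the unit but green is not meant.

How it is judged (in metres and radians):
On the way, in this order (a step that is already met when the one before it is completed fails the run):
1. the door is lowered fully open (value of joint door above 2.08 rad and velocity of joint door below 0.3 rad/s), for 0.2 s.
2. with the door still open, the unit stands upright in the chamber, its base plate against the back wall (value of joint door above 2 rad and x of unit in the frame of oven between 0.012 and 0.03 m and z of unit in the frame of oven between 0.05 and 0.07 m and y of unit in the frame of oven between -0.045 and 0.045 m and angle between unit's own z axis and vertical below 0.1 rad and linear speed of unit below 0.02 m/s), for 0.2 s.
At the end, for the whole second after the job is handed in: The door is fully shut past its catch (under 0.03 rad), and the unit stands upright and at rest on the chamber floor with its base plate within 8 mm of the back wall (value of joint door below 0.03 rad and x of unit in the frame of oven between 0.012 and 0.03 m and z of unit in the frame of oven between 0.05 and 0.07 m and y of unit in the frame of oven between -0.045 and 0.045 m and angle between unit's own z axis and vertical below 0.1 rad and linear speed of unit below 0.02 m/s); the robot touches nothing.
It fails at once if the door drops or slams (faster than 4 rad/s) (velocity of joint door above 4 rad/s or velocity of joint door below -4 rad/s).
It fails at once if the unit is rammed, dropped or hit in the chamber (over 60 N) (contact force between unit and oven above 60 N).
It fails at once if the unit is tipped over (angle between unit's own z axis and vertical above 0.6 rad).
It fails at once if something else on the bench is moved more than 30 mm (distance of any of bare, magazine, adhesive, driver, former, dish from where it was at the start of the episode above 0.03 m).
It also fails if it takes over 72 s, if anything falls off the work surface, if the arm or the gripper's body presses on something with over 40 N, if the wrist force passes 120 N, or if a joint passes its speed limit or range.

## Working session

There is one attempt and no reset: what is moved stays moved. The work goes in short steps, Python scripts to look and compute and a tool call to move; the robot and the scene stay as the last step left them, time stands still between calls to the robot, and variables do not carry over. Pictures are saved under pics/ and viewed, at most 10 in all, crops included, and the job is handed in when it is done.

Besides the shell and the picture viewer there is one more tool, called in YAML: its name, and indented under it one key for each argument. drive_tool: Moves the arm, as the interface text tells. Its arguments: {"type":"object","properties":{"deltas":{"type":"array"},"squeeze":{"type":"number"}},"required":["deltas"]}

```bash
mkdir -p pics; cat > h.py <<'E'
import numpy as np, cv2
from station import ctrl
from scipy.spatial.transform import Rotation as Rn
def cam(n):
    c=ctrl.camera(n); c['f']=200/np.tan(np.radians(c['fov_y'])/2); c['R']=np.array(c['R']);c['t']=np.array(c['t']); return c
def K(c): return np.array([[c['f'],0,c['cx']],[0,c['f'],c['cy']],[0,0,1.]])
def ray(c,uv):
    p=cv2.undistortPoints(np.array([[uv]],float),K(c),np.array([c['k1'],0,0,0.]))[0,0]
    # drawn = slope*(1+k1 r^2): same as OpenCV forward model
    d=c['R'].T@np.array([p[0],p[1],1]); return -c['R'].T@c['t'],d
def onz(c,uv,z):
    o,d=ray(c,uv); return o+d*(z-o[2])/d[2]
def proj(c,X):
    return cv2.projectPoints(np.array(X,float).reshape(-1,3),cv2.Rodrigues(c['R'])[0],c['t'],K(c),np.array([c['k1'],0,0,0.]))[0][:,0]
def save(c,n): cv2.imwrite('pics/'+n,c['pixels'][:,:,::-1])
E
python3 - <<'E'
from h import *
for n in('side','top'):
    c=cam(n); save(c,n+'0.png'); print(n,c['f'],c['cx'],c['cy'],c['k1'],-c['R'].T@c['t'],c['R'].round(3).tolist())
s=ctrl.get_state(); print(s['tool_rot'],s['ee_pos'],s['finger_gap'],ctrl.hold_point_z,s['t'])
E
```

```text
side 499.2663298056305 319.6507400396376 196.8511249161597 -0.16199520232526762 [1480.77957317 -614.50226154 1081.58636741] [[0.613, 0.79, -0.005], [0.489, -0.385, -0.782], [-0.62, 0.477, -0.623]]
top 430.4557598893755 325.89380855429863 201.2267329189391 -0.0650864299743378 [ 461.83558564   91.03304722 1280.8728781 ] [[-0.023, -1.0, -0.002], [-0.995, 0.023, -0.097], [0.097, -0.0, -0.995]]
[ 1.85319682e-01  9.82677763e-01 -9.73002325e-04 -2.89200476e-04] [227.31829771 581.44236889 230.2463927 ] 85.30260345633032 18.700000000000003 0.1
```

View pics/top0.png

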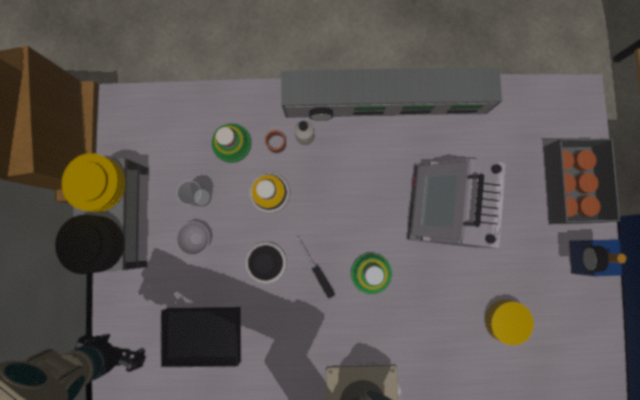

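View pics/side0.png

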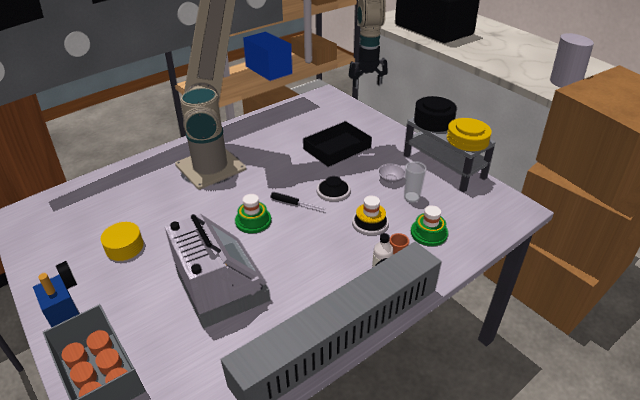

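Top: the unit (yellow disc, white tube) is at (268,190), the bare one at (266,262). The oven is around (455,200) with its door facing left (+y), and the handle is near (478,200). I'll zoom in on the oven.

```bash
python3 - <<'E'
import cv2,numpy as np
a=cv2.resize(cv2.imread('pics/top0.png')[145:255,395:520],None,fx=4.8,fy=4.8,interpolation=2)
b=cv2.resize(cv2.imread('pics/side0.png')[200:335,155:280],None,fx=3.9,fy=3.9,interpolation=2)[:528]
a=cv2.resize(a,(400,352));
A=cv2.resize(cv2.imread('pics/top0.png')[145:255,395:520],(500,440),interpolation=2)
cv2.imwrite('pics/c1.png',cv2.convertScaleAbs(A,alpha=1.3))
cv2.imwrite('pics/c2.png',cv2.convertScaleAbs(b,alpha=1.3))
E
```

```text
(no output)
```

View pics/c1.png

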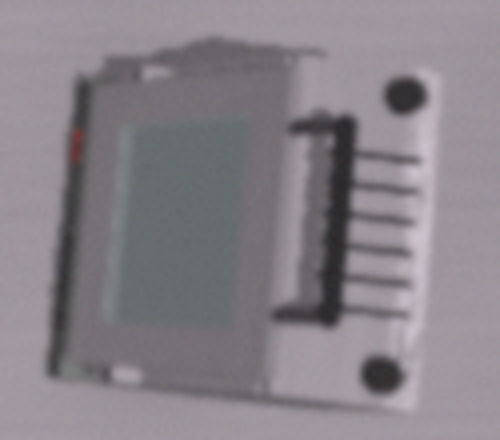

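View pics/c2.png

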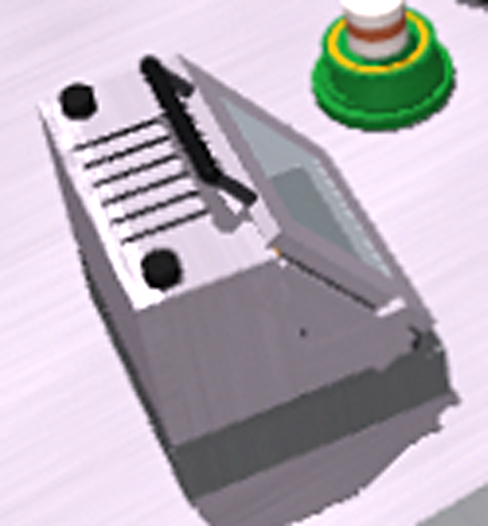

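```bash
cat >> h.py <<'E'
def blobs(img,mask,amin=60):
    n,l,s,ce=cv2.connectedComponentsWithStats(mask.astype(np.uint8),connectivity=8)
    return [(ce[i].round(1),s[i].tolist()) for i in range(1,n) if s[i,4]>amin]
E
python3 - <<'E'
from h import *
c=cam('top'); d=cam('side')
C=lambda u,v:(395+u/4,145+v/4)
h=[onz(c,C(*p),235) for p in((346,118),(331,324))]
r=[onz(c,C(*p),195) for p in((440,68),(413,409))]
print('handle top',np.round(h,1).tolist()); print('roof back',np.round(r,1).tolist())
S=lambda u,v:(155+u/3.9,200+v/3.9)
h2=[onz(d,S(*p),235) for p in((150,62),(208,178))]; print('handle side',np.round(h2,1).tolist())
r2=[onz(d,S(*p),195) for p in((40,105),(137,308))]; print('roof back side',np.round(r2,1).tolist())
def look(c,box,z,name,f):
    x0,y0,x1,y1=box; p=cv2.cvtColor(c['pixels'][y0:y1,x0:x1],cv2.COLOR_RGB2HSV).astype(int)
    m=f(p).astype(np.uint8)
    cs=max(cv2.findContours(m,0,2)[0],key=cv2.contourArea)
    (u,v),rr=cv2.minEnclosingCircle(cs); e=cv2.fitEllipse(cv2.convexHull(cs)); uv=(e[0][0]+x0,e[0][1]+y0)
    print(name,np.round(uv,1),np.round(e[1],1),onz(c,uv,z).round(1))
yel=lambda p:(p[...,0]>15)&(p[...,0]<35)&(p[...,1]>150)&(p[...,2]>90)
wh=lambda p:(p[...,1]<40)&(p[...,2]>205)
look(c,(245,165,295,215),48,'disc top',yel)
wt=lambda p:(p[...,1]<60)&(p[...,2]>180)
x=cv2.cvtColor(c['pixels'][165:215,245:295],cv2.COLOR_RGB2HSV)
print(x[24,::2].tolist())
look(c,(253,176,280,204),95,'tube top',wt)
y=cv2.cvtColor(d['pixels'][190:240,345:395],cv2.COLOR_RGB2HSV)
look(d,(345,190,395,240),45,'disc side',yel)
A=cv2.resize(c['pixels'][165:215,245:295],(400,400),interpolation=0);B=cv2.resize(d['pixels'][190:240,345:395],(400,400),interpolation=0)
cv2.imwrite('pics/u.png',np.hstack([A,B])[:,:,::-1])
E
```

```text
handle top [[621.0, -296.0, 235.0], [494.0, -279.2, 235.0]]
roof back [[658.6, -374.7, 195.0], [440.1, -343.4, 195.0]]
handle side [[495.6, -276.4, 235.0], [620.3, -298.2, 235.0]]
roof back side [[442.7, -343.0, 195.0], [655.3, -373.6, 195.0]]
disc top [268.  191.2] [32.1 32.4] [614.6 257.3  48. ]
[[159, 14, 125], [159, 14, 124], [167, 14, 131], [19, 82, 146], [22, 212, 156], [21, 158, 157], [19, 37, 166], [21, 15, 168], [18, 15, 169], [18, 15, 169], [23, 12, 167], [20, 14, 169], [23, 14, 168], [23, 12, 168], [23, 15, 154], [19, 82, 115], [24, 215, 146], [24, 245, 154], [23, 235, 156], [23, 217, 133], [17, 63, 81], [0, 12, 123], [174, 11, 114], [159, 15, 119], [150, 13, 122]]Traceback (most recent call last):
  File "<stdin>", line 22, in <module>
  File "<stdin>", line 13, in look
ValueError: max() iterable argument is empty
```

```bash
cat >> h.py <<'E'
yaw=np.radians(-98.2); OX=np.array([np.cos(yaw),np.sin(yaw),0]); OY=np.array([-OX[1],OX[0],0]); OZ=np.array([0,0,1.])
O=np.array([562.5,-260.5,0])
def ov(x,y,z): return O+x*OX+y*OY+z*OZ
def state():
    s=ctrl.get_state(); return s,np.array(s['ee_pos']),Rn.from_quat(s['tool_rot'])
def delta(P,Rt,base=None):
    s,p,R=state()
    if base: p,R=base
    rv=(R.inv()*Rt).as_rotvec(); sh=R.inv().apply(np.array(P)-p)/1000
    return rv.round(4).tolist(),sh.round(4).tolist()
def tool(ydir,th=0):  # tool y along ydir, z down tilted by th towards +OX
    z=-np.cos(th)*OZ+np.sin(th)*OX; x=np.cross(ydir,z); return Rn.from_matrix(np.array([x,ydir,z]).T)
RH=tool(-OX); RU=tool(OY)
E
python3 - <<'E'
from h import *
c=cam('top'); d=cam('side')
def look(c,box,z,name,f):
    x0,y0,x1,y1=box; p=cv2.cvtColor(c['pixels'][y0:y1,x0:x1],cv2.COLOR_RGB2HSV).astype(int)
    cs=max(cv2.findContours(f(p).astype(np.uint8),0,2)[0],key=cv2.contourArea)
    e=cv2.fitEllipse(cv2.convexHull(cs)); uv=(e[0][0]+x0,e[0][1]+y0)
    print(name,np.round(uv,1),np.round(e[1],1),onz(c,uv,z).round(1))
wt=lambda p:(p[...,1]<50)&(p[...,2]>150)
look(c,(253,176,280,204),95,'tube top',wt)
look(d,(345,190,395,240),46,'disc side',lambda p:(p[...,0]>15)&(p[...,0]<35)&(p[...,1]>150)&(p[...,2]>90))
A=cv2.resize(c['pixels'][165:215,245:295],(400,400),interpolation=0);B=cv2.resize(d['pixels'][190:240,345:395],(400,400),interpolation=0)
cv2.imwrite('pics/u.png',np.hstack([A,B])[:,:,::-1])
print(delta(ov(26,0,320),RH)); print(state()[2].as_matrix().round(3).tolist())
E
```

```text
tube top [264.9 188.8] [16.  16.4] [615.7 259.4  95. ]
disc side [370.6 212.6] [19.4 29.8] [614.2 257.5  46. ]
([-0.0008, -0.0002, -0.2297], [-0.6247, -0.6878, -0.0886])
[[-0.931, 0.364, -0.0], [0.364, 0.931, -0.001], [0.0, -0.001, -1.0]]
```

View pics/u.png

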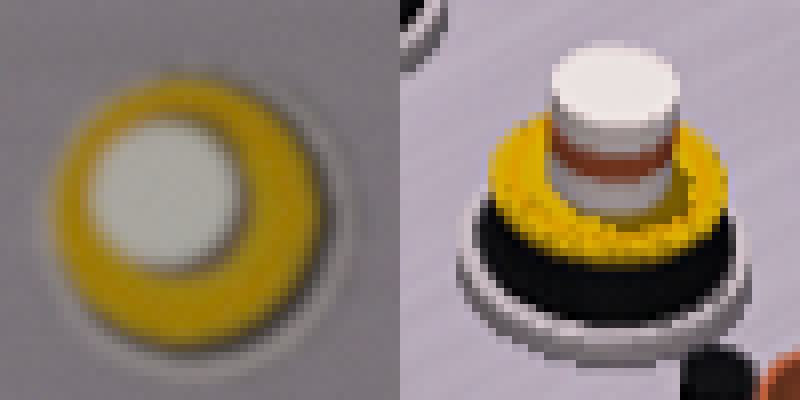

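Left: the unit from above, with the tube at (265,189) in the full frame. Right: the side view, upright unit, disc at (371,213). The two views agree on (615,258). Next, the arm goes to the handle.

drive_tool:
  deltas: [0, 0, -0.23, -0.3, -0.344, -0.09, 0, 0, 0, -0.23, -0.3, -0.344, -0.09, 0, 0, 0, -0.23, -0.3, -0.344, -0.09, 0, 0, 0, -0.23, -0.3, -0.344, -0.09, 0, 0, 0, -0.23, -0.3, -0.344, -0.09, 0, 0, 0, -0.23, -0.3, -0.344, -0.09, 0, 0, 0, -0.23, -0.3, -0.344, -0.09, 0, 0, 0, -0.23, -0.3, -0.344, -0.09, 0, 0, 0, -0.23, -0.3, -0.344, -0.09, 0, 0, 0, -0.23, -0.3, -0.344, -0.09, 0]
  squeeze: 40

```text
t: 1.3
ee_pos: [383.2, 149.1, 322.7]
tool_rot: [0.074, 0.997, -0.0, 0.002]
contact_force: [0.2, 0.9, -0.0]
finger_gap: 85.4
finger_force: 0.0
```

```bash
python3 -c "
from h import *
print(state()[1],delta(ov(26,0,300),RH))"
```

```text
[383.19243999 149.12864444 322.68621085] ([-0.0002, 0.003, -0.0046], [-0.2377, -0.4048, 0.0235])
```

drive_tool:
  deltas: [0, 0.003, -0.005, -0.238, -0.405, 0.023, 0, 0, 0.003, -0.005, -0.238, -0.405, 0.023, 0, 0, 0.003, -0.005, -0.238, -0.405, 0.023, 0, 0, 0.003, -0.005, -0.238, -0.405, 0.023, 0, 0, 0.003, -0.005, -0.238, -0.405, 0.023, 0, 0, 0.003, -0.005, -0.238, -0.405, 0.023, 0, 0, 0.003, -0.005, -0.238, -0.405, 0.023, 0, 0, 0.003, -0.005, -0.238, -0.405, 0.023, 0, 0, 0.003, -0.005, -0.238, -0.405, 0.023, 0, 0, 0.003, -0.005, -0.238, -0.405, 0.023, 0]

```text
t: 2.3
ee_pos: [560.6, -286.6, 297.1]
tool_rot: [0.07, 0.998, -0.0, -0.001]
contact_force: [-0.2, 0.8, -0.1]
finger_gap: 85.0
finger_force: 0.0
```

```bash
python3 -c "
from h import *
print(state()[1],delta(ov(26,0,216),RH))"
```

```text
[ 560.64486671 -286.5697321   297.12778833] ([-0.001, -0.0028, 0.0021], [0.0017, 0.0002, 0.0811])
```

drive_tool:
  deltas: [0, 0, 0, 0.001, 0, 0.04, 0, 0, 0, 0, 0.001, 0, 0.07, 0, 0, 0, 0, 0.001, 0, 0.081, 0, 0, 0, 0, 0.001, 0, 0.081, 0, 0, 0, 0, 0.001, 0, 0.081, 0.6, 0, 0, 0, 0.001, 0, 0.081, 0.7, 0, 0, 0, 0.001, 0, 0.081, 1, 0, 0, 0, 0.001, 0, 0.081, 1, 0, 0, 0, 0.001, 0, 0.081, 1, 0, 0, 0, 0.001, 0, 0.081, 1]
  squeeze: 40

```text
t: 3.3
ee_pos: [558.5, -286.3, 218.8]
tool_rot: [0.07, 0.998, -0.005, -0.001]
contact_force: [-2.3, -8.1, 1.8]
finger_gap: 12.5
finger_force: 38.9
```

```bash
python3 - <<'E'
from h import *
s,p,R=state(); print(s['finger_gap'],s['finger_force'],s['contact_force'],p)
L=np.array([p-O]); print('oven frame',(L@OX),(L@OY),p[2]+19)
c=cam('side'); save(c,'g1.png'); cv2.imwrite('pics/g1c.png',cv2.resize(c['pixels'][150:330,130:330],(800,720))[:600,:,::-1])
M=np.array([R.inv().apply(v) for v in(OX,OZ)])
q0=0;th=np.radians(35)
b=lambda q:(-100+220*np.sin(th-q),54.5+220*np.cos(th-q))
for q in np.arange(0.1,2.25,.1):
    x0,z0=b(0);x1,z1=b(min(q,2.18)); v=R.inv().apply((x1-x0)*OX+(z1-z0)*OZ)/1000; print(round(q,2),v.round(4).tolist())
E
```

```text
12.454900803965153 38.94152820110321 [-2.30456594 -8.07856441  1.79663255] [ 558.51271436 -286.26971656  218.76647452]
oven frame [26.07495522] [-0.27101336] 237.76647452380607
0.1 [-0.0, 0.0185, -0.0119]
0.2 [-0.0001, 0.0381, -0.0218]
0.3 [-0.0002, 0.0586, -0.0298]
0.4 [-0.0002, 0.0798, -0.0357]
0.5 [-0.0003, 0.1015, -0.0394]
0.6 [-0.0004, 0.1234, -0.0409]
0.7 [-0.0004, 0.1454, -0.0403]
0.8 [-0.0005, 0.1672, -0.0375]
0.9 [-0.0006, 0.1886, -0.0324]
1.0 [-0.0007, 0.2094, -0.0253]
1.1 [-0.0007, 0.2294, -0.0162]
1.2 [-0.0008, 0.2484, -0.0051]
1.3 [-0.0009, 0.2662, 0.0079]
1.4 [-0.001, 0.2826, 0.0225]
1.5 [-0.0011, 0.2974, 0.0388]
1.6 [-0.0011, 0.3106, 0.0564]
1.7 [-0.0012, 0.3219, 0.0752]
1.8 [-0.0013, 0.3313, 0.0951]
1.9 [-0.0013, 0.3386, 0.1159]
2.0 [-0.0014, 0.3439, 0.1372]
2.1 [-0.0014, 0.347, 0.159]
2.2 [-0.0015, 0.3479, 0.1765]
```

View pics/g1c.png

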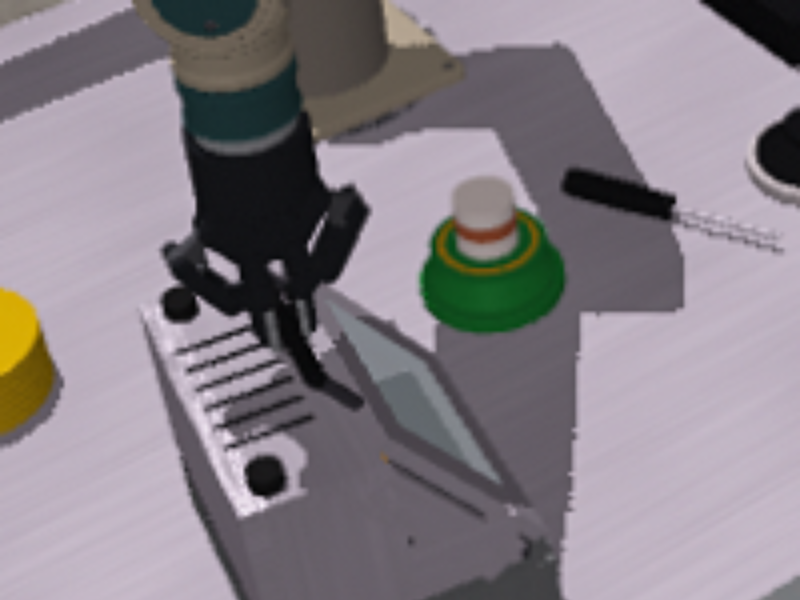

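The fingers straddle and hold the middle of the bar at (290,330) in the crop. Now I'll pull the door along the arc.

drive_tool:
  deltas: [0, 0, 0, 0, 0.009, -0.006, 1, 0, 0, 0, 0, 0.0185, -0.012, 1, 0, 0, 0, 0, 0.028, -0.017, 1, 0, 0, 0, 0, 0.038, -0.022, 1, 0, 0, 0, 0, 0.0585, -0.03, 1, 0, 0, 0, 0, 0.08, -0.036, 1, 0, 0, 0, 0, 0.1015, -0.0395, 1, 0, 0, 0, 0, 0.1235, -0.041, 1, 0, 0, 0, 0, 0.1455, -0.04, 1, 0, 0, 0, 0, 0.1455, -0.04, 1]

```text
t: 4.35
ee_pos: [580.0, -136.8, 259.4]
tool_rot: [0.068, 0.998, -0.001, 0.001]
contact_force: [0.4, -0.4, 6.6]
finger_gap: 12.7
finger_force: 41.7
```

```bash
python3 - <<'E'
from h import *
s,p,R=state(); print(s['finger_gap'],s['contact_force'],(p-O)@OX,(p-O)@OY,p[2]+19)
th=np.radians(35)
b=lambda q:(-100+220*np.sin(th-q),54.5+220*np.cos(th-q))
print(b(.7),b(2.18))
E
```

```text
12.656774809737916 [ 0.41334823 -0.37224613  6.57891415] -124.93423615978591 -0.2871419808452913 278.387675233514
(np.float64(-119.58369144914704), np.float64(273.6266278415852)) (np.float64(-319.99969631226503), np.float64(54.8655441302416))
```

drive_tool:
  deltas: [0, 0, 0, 0, 0.0218, 0.003, 1, 0, 0, 0, 0, 0.043, 0.008, 1, 0, 0, 0, 0, 0.064, 0.015, 1, 0, 0, 0, 0, 0.084, 0.024, 1, 0, 0, 0, 0, 0.103, 0.035, 1, 0, 0, 0, 0, 0.121, 0.048, 1, 0, 0, 0, 0, 0.137, 0.063, 1, 0, 0, 0, 0, 0.152, 0.079, 1, 0, 0, 0, 0, 0.165, 0.0965, 1, 0, 0, 0, 0, 0.165, 0.0965, 1]

```text
t: 5.35
ee_pos: [603.2, 25.6, 158.3]
tool_rot: [0.068, 0.998, -0.001, 0.0]
contact_force: [6.1, -3.0, -3.0]
finger_gap: 12.2
finger_force: 39.3
```

```bash
python3 - <<'E'
from h import *
s,p,R=state(); print(s['finger_gap'],s['contact_force'],(p-O)@OX,(p-O)@OY,p[2]+19)
th=np.radians(35)
b=lambda q:(-100+220*np.sin(th-q),54.5+220*np.cos(th-q))
print(b(1.6))
E
```

```text
12.151435395937472 [ 6.07797495 -3.00213554 -2.9836135 ] -288.99167792874124 -0.5696499441969891 177.34639000476656
(np.float64(-283.8212020245674), np.float64(175.37086367790695))
```

drive_tool:
  deltas: [0, 0, 0, 0, 0.011, 0.019, 1, 0, 0, 0, 0, 0.0205, 0.0385, 1, 0, 0, 0, 0, 0.028, 0.0595, 1, 0, 0, 0, 0, 0.033, 0.081, 1, 0, 0, 0, 0, 0.036, 0.1025, 1, 0, 0, 0, 0, 0.037, 0.115, 1, 0, 0, 0, 0, 0.037, 0.121, 1, 0, 0, 0, 0, 0.037, 0.122, 1, 0, 0, 0, 0, 0.037, 0.122, 1, 0, 0, 0, 0, 0.037, 0.122, 1]

```text
t: 6.35
ee_pos: [609.0, 56.4, 46.2]
tool_rot: [0.071, 0.997, -0.006, 0.002]
contact_force: [-10.0, -14.4, 35.8]
finger_gap: 12.2
finger_force: 45.4
```

```bash
python3 - <<'E'
from h import *
s,p,R=state(); print(s['finger_gap'],s['contact_force'],(p-O)@OX,(p-O)@OY,p[2]+19)
c=cam('side'); save(c,'o1.png'); cv2.imwrite('pics/o1c.png',cv2.resize(c['pixels'][150:330,130:370],(800,600))[:,:,::-1])
E
```

```text
12.18213993212057 [ -9.99425274 -14.43731033  35.83308298] -320.28949280437945 0.7836866072317576 65.19614155307539
```

View pics/o1c.png

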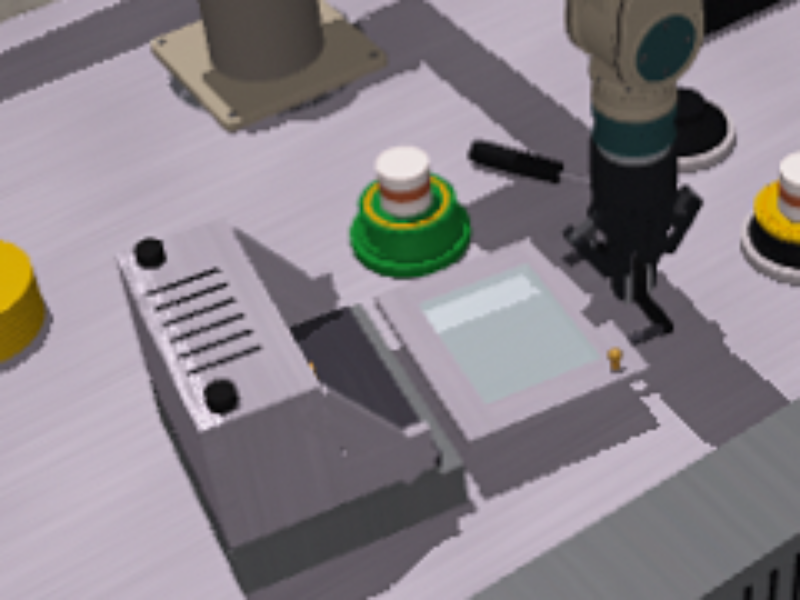

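The door lies open and level, with the panel at (510,340) in the crop and the gripper on the bar. I'll ease off, open the fingers partway (they'd hit the panel edge fully open) and lift.

drive_tool:
  deltas: [0, 0, 0, 0, 0, -0.004, 1, 0, 0, 0, 0, 0, -0.006, 1, 0, 0, 0, 0, 0, -0.006, 0.65, 0, 0, 0, 0, 0, -0.006, 0.65, 0, 0, 0, 0, 0, -0.006, 0.65, 0, 0, 0, 0, 0, -0.006, 0.65, 0, 0, 0, 0, 0, -0.04, 0.65, 0, 0, 0, 0, 0, -0.09, 0.65, 0, 0, 0, 0, 0, -0.13, 0.3, 0, 0, 0, 0, 0, -0.13, 0]

```text
t: 7.4
ee_pos: [610.9, 62.6, 176.0]
tool_rot: [0.068, 0.998, 0.001, 0.005]
contact_force: [1.3, -0.3, 0.6]
finger_gap: 57.7
finger_force: 0.0
```

```bash
python3 - <<'E'
from h import *
s,p,R=state(); print(s['finger_gap'],s['contact_force'],p)
c=cam('top'); save(c,'o2.png')
d=c['pixels'][150:250,310:430]
cv2.imwrite('pics/o2c.png',cv2.resize(d,(720,600))[:,:,::-1])
print(delta([615,258,150],RU))
E
```

```text
57.69900623361734 [ 1.28122168 -0.25299225  0.55065039] [610.86558441  62.57629401 175.97498025]
([0.0047, 0.0026, 1.5768], [0.0208, 0.1944, 0.0229])
```

View pics/o2c.png

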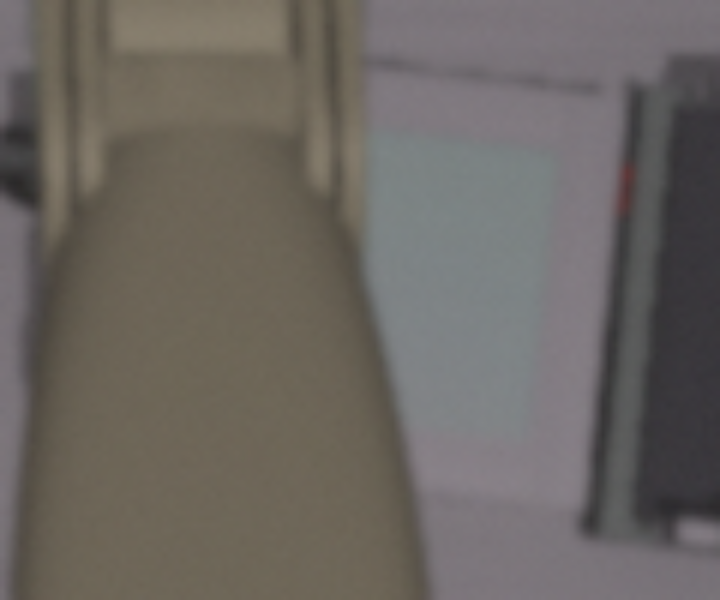

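The arm hides the handle, but the shelf is level and unobstructed: glass at (460,280), chamber at right. On to the unit.

drive_tool:
  deltas: [0, 0, 1.577, 0.021, 0.195, 0.023, 0, 0, 0, 1.577, 0.021, 0.195, 0.023, 0, 0, 0, 1.577, 0.021, 0.195, 0.023, 0, 0, 0, 1.577, 0.021, 0.195, 0.023, 0, 0, 0, 1.577, 0.021, 0.195, 0.023, 0, 0, 0, 1.577, 0.021, 0.195, 0.023, 0, 0, 0, 1.577, 0.021, 0.195, 0.023, 0, 0, 0, 1.577, 0.021, 0.195, 0.023, 0, 0, 0, 1.577, 0.021, 0.195, 0.023, 0, 0, 0, 1.577, 0.021, 0.195, 0.023, 0]

```text
t: 8.45
ee_pos: [610.2, 258.1, 143.4]
tool_rot: [0.725, 0.688, -0.003, -0.002]
contact_force: [-0.1, -0.3, 0.2]
finger_gap: 85.3
finger_force: 0.0
```

```bash
python3 - <<'E'
from h import *
s,p,R=state(); print(s['finger_gap'],s['qpos'],p, delta([615,258,58],RU))
E
```

```text
85.25426133690661 [ 3.01890003e-01  4.00018994e-01 -4.47894883e-02  1.13292616e+00
  1.53086039e-03  1.92539647e+00] [610.2321903  258.05337645 143.37105806] ([-0.007, 0.0013, 0.0904], [0.0003, 0.0054, 0.0853])
```

drive_tool:
  deltas: [0, 0, 0.09, 0, 0.005, 0.02, 0, 0, 0, 0.09, 0, 0.005, 0.02, 0, 0, 0, 0.09, 0, 0.005, 0.02, 0]

```text
t: 8.75
ee_pos: [615.0, 257.6, 123.8]
tool_rot: [0.753, 0.658, -0.003, -0.002]
contact_force: [-0.1, 0.2, 0.0]
finger_gap: 85.4
finger_force: 0.0
```

```bash
python3 - <<'E'
from h import *
for i in range(2):
    s,p,R=state(); print(p, delta([615,258,60],RU)); cam('top')
E
```

```text
[615.04427366 257.58534684 123.75770833] ([-0.0073, 0.0018, 0.0082], [0.0005, 0.0004, 0.0638])
[615.84042421 257.7646631  124.80801871] ([-0.0054, 0.001, 0.0079], [0.0002, -0.0005, 0.0648])
```

drive_tool:
  deltas: [-0.006, 0.001, 0, 0, 0, 0.03, 0, -0.006, 0.001, 0, 0, 0, 0.055, 0, -0.006, 0.001, 0, 0, 0, 0.064, 0, -0.006, 0.001, 0, 0, 0, 0.064, 0.2, -0.006, 0.001, 0, 0, 0, 0.064, 0.35, -0.006, 0.001, 0, 0, 0, 0.064, 0.6, -0.006, 0.001, 0, 0, 0, 0.064, 0.6, -0.006, 0.001, 0, 0, 0, 0.064, 0.6, -0.006, 0.001, 0, 0, 0, 0.064, 0.6, -0.006, 0.001, 0, 0, 0, 0.064, 0.6]
  squeeze: 35

```text
t: 9.85
ee_pos: [617.1, 258.5, 63.9]
tool_rot: [0.754, 0.657, 0.002, 0.001]
contact_force: [-4.2, 0.8, 5.3]
finger_gap: 49.2
finger_force: 37.7
```

drive_tool:
  deltas: [0, 0, 0, 0, 0, -0.01, 0.6, 0, 0, 0, 0, 0, -0.05, 0.6, 0, 0, 0, 0, 0, -0.09, 0.6, 0, 0, 0, 0, 0, -0.11, 0.6, 0, 0, 0, 0, 0, -0.11, 0.6]

```text
t: 10.35
ee_pos: [619.8, 258.7, 176.8]
tool_rot: [0.754, 0.657, 0.006, 0.003]
contact_force: [0.8, 0.7, -2.6]
finger_gap: 48.9
finger_force: 38.4
```

```bash
python3 - <<'E'
from h import *
s,p,R=state(); print(s['finger_gap'],s['contact_force'],p, delta(ov(-60,0,175),RU))
E
```

```text
48.87517328386666 [ 0.75027921  0.66181462 -2.61546019] [619.78374068 258.65915802 176.84572782] ([0.0119, -0.0046, 0.0059], [-0.4621, 0.0146, -0.0001])
```

drive_tool:
  deltas: [0.005, -0.002, 0.006, -0.04, 0.001, 0, 0.6, 0.005, -0.002, 0.006, -0.085, 0.003, 0, 0.6, 0.005, -0.002, 0.006, -0.13, 0.004, 0, 0.6, 0.005, -0.002, 0.006, -0.18, 0.006, 0, 0.6, 0.005, -0.002, 0.006, -0.23, 0.007, 0, 0.6, 0.005, -0.002, 0.006, -0.28, 0.009, 0, 0.6, 0.005, -0.002, 0.006, -0.33, 0.01, 0, 0.6, 0.005, -0.002, 0.006, -0.38, 0.012, 0, 0.6, 0.005, -0.002, 0.006, -0.43, 0.014, 0, 0.6, 0.005, -0.002, 0.006, -0.462, 0.0146, 0, 0.6]

```text
t: 11.35
ee_pos: [566.0, -205.1, 169.3]
tool_rot: [0.757, 0.654, -0.002, -0.001]
contact_force: [0.4, 0.2, -3.4]
finger_gap: 49.2
finger_force: 38.3
```

drive_tool:
  deltas: [0, 0, 0, 0, 0, 0.02, 0.6, 0, 0, 0, 0, 0, 0.035, 0.6, 0, 0, 0, 0, 0, 0.035, 0.6]

```text
t: 11.65
ee_pos: [563.9, -200.0, 131.6]
tool_rot: [0.756, 0.655, -0.003, -0.005]
contact_force: [-0.4, 0.9, -4.6]
finger_gap: 49.2
finger_force: 38.1
```

```bash
python3 - <<'E'
from h import *
for i in range(2):
    s,p,R=state(); print(s['finger_gap'],s['contact_force'],p, delta(ov(-60,0,124),RU)); cam('top')
E
```

```text
49.152748781423185 [-0.44209294  0.89283079 -4.60282663] [ 563.90486468 -199.99584324  131.63342212] ([-0.0111, -0.0019, 0.0], [-0.0001, 0.0073, 0.0076])
48.86923337269321 [ 0.56849328 -0.22609202 -3.71958464] [ 565.10629857 -200.11102503  133.30142022] ([-0.0084, -0.0011, 0.0008], [-0.0002, 0.0061, 0.0092])
```

drive_tool:
  deltas: [-0.009, -0.001, 0, 0, 0.006, 0.002, 0.6, -0.009, -0.001, 0, 0, 0.006, 0.004, 0.6, -0.009, -0.001, 0, 0, 0.006, 0.006, 0.6, -0.009, -0.001, 0, 0, 0.006, 0.007, 0.6, -0.009, -0.001, 0, 0, 0.006, 0.008, 0.6, -0.009, -0.001, 0, 0, 0.006, 0.008, 0.6]

```text
t: 12.35
ee_pos: [573.4, -202.6, 128.3]
tool_rot: [0.756, 0.655, 0.001, 0.003]
contact_force: [0.6, 0.1, -3.4]
finger_gap: 48.9
finger_force: 38.3
```

drive_tool:
  deltas: [0, 0, 0, 0, 0, 0.001, 0.6, 0, 0, 0, 0, 0, 0.002, 0.6, 0, 0, 0, 0, 0, 0.003, 0.6, 0, 0, 0, 0, 0, 0.003, 0.6]

```text
t: 12.75
ee_pos: [573.4, -202.6, 125.2]
tool_rot: [0.756, 0.655, 0.001, 0.003]
contact_force: [1.0, -0.5, -4.1]
finger_gap: 49.1
finger_force: 38.3
```

drive_tool:
  deltas: [0, 0, 0, 0, 0, 0.001, 0.6, 0, 0, 0, 0, 0, 0.002, 0.6, 0, 0, 0, 0, 0, 0.002, 0.6]

```text
t: 13.05
ee_pos: [573.8, -202.3, 124.5]
tool_rot: [0.756, 0.655, 0.002, 0.003]
contact_force: [-1.4, 3.1, 4.8]
finger_gap: 49.0
finger_force: 39.3
```

drive_tool:
  deltas: [0, 0, 0, 0, 0, 0, 0.3, 0, 0, 0, 0, 0, 0, 0.1, 0, 0, 0, 0, 0, 0, 0, 0, 0, 0, 0, 0, 0, 0, 0, 0, 0, 0, 0, -0.03, 0, 0, 0, 0, 0, 0, -0.07, 0, 0, 0, 0, 0, 0, -0.08, 0, 0, 0, 0, 0, 0, -0.08, 0]

```text
t: 13.85
ee_pos: [574.9, -203.4, 206.1]
tool_rot: [0.756, 0.655, 0.003, 0.006]
contact_force: [-0.4, -0.0, -0.0]
finger_gap: 85.4
finger_force: 0.0
```

```bash
python3 - <<'E'
from h import *
RT=tool(OY,np.radians(15))
for i in range(2):
    s,p,R=state(); print(s['contact_force'],p, (p-O)@OX,(p-O)@OY,delta(ov(-190,0,190),RT)); cam('top')
E
```

```text
[-0.41094297 -0.02235438 -0.0366533 ] [ 574.85754597 -203.43896547  206.11406314] -58.24019929798082 4.092650760128025 ([0.0123, -0.258, -0.0016], [0.1318, -0.0043, 0.0156])
[-0.76517593  0.37136776  0.28634169] [ 573.58655533 -202.78685061  204.02471926] -58.70436703891206 2.7416439945661324 ([0.0088, -0.2591, -0.0011], [0.1313, -0.0029, 0.0137])
```

drive_tool:
  deltas: [0.008, 0, 0, 0.05, -0.001, 0, 0.4, 0.008, -0.1, 0, 0.1, -0.003, 0.01, 0.65, 0.008, -0.258, 0, 0.132, -0.003, 0.014, 0.65, 0.008, -0.258, 0, 0.132, -0.003, 0.014, 0.65, 0.008, -0.258, 0, 0.132, -0.003, 0.014, 0.65, 0.008, -0.258, 0, 0.132, -0.003, 0.014, 0.65]

```text
t: 14.55
ee_pos: [588.2, -71.8, 187.8]
tool_rot: [0.75, 0.649, -0.099, 0.084]
contact_force: [0.0, -1.2, 0.4]
finger_gap: 30.0
finger_force: 0.0
```

```bash
python3 - <<'E'
from h import *
RT=tool(OY,np.radians(15))
c=cam('side'); save(c,'p1.png'); cv2.imwrite('pics/p1c.png',cv2.resize(c['pixels'][150:330,130:370],(800,600))[:,:,::-1])
for i in range(2):
    s,p,R=state(); print(s['contact_force'],p,s['finger_gap'], (p-O)@OX,(p-O)@OY,delta(ov(-160,0,75),RT)); cam('top')
E
```

```text
[-0.5062853   0.22567953 -0.97456245] [588.37146335 -72.78878579 188.29810157] 30.183323368646416 -189.4821173339537 -1.1660908476248082 ([-0.0031, -0.002, -0.0023], [0.0006, 0.0015, 0.1171])
[ 0.67861696  0.13031754 -1.58392528] [588.55912991 -73.31240745 188.70957475] 30.069501114633233 -188.99061573986896 -0.9056593476609862 ([-0.0026, -0.002, -0.0035], [0.0012, 0.0012, 0.1173])
```

View pics/p1c.png

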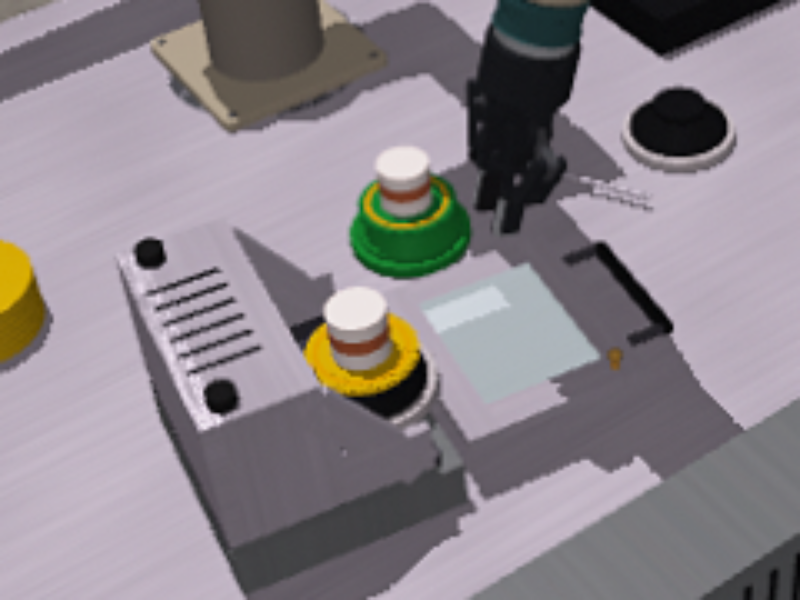

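The unit stands upright at (360,350) in the crop, across the chamber mouth. The door is open and the handle is visible at (635,285). I'll go down behind the plate.

drive_tool:
  deltas: [0, 0, 0, 0.001, 0.001, 0.04, 0.65, 0, 0, 0, 0.001, 0.001, 0.08, 0.65, 0, 0, 0, 0.001, 0.001, 0.11, 0.65, 0, 0, 0, 0.001, 0.001, 0.117, 0.65, 0, 0, 0, 0.002, 0.001, 0.121, 0.65, 0, 0, 0, 0.003, 0.001, 0.125, 0.65, 0, 0, 0, 0.003, 0.001, 0.125, 0.65]

```text
t: 15.4
ee_pos: [586.9, -100.8, 68.9]
tool_rot: [0.75, 0.649, -0.097, 0.085]
contact_force: [-0.0, -0.8, 0.2]
finger_gap: 30.2
finger_force: 0.0
```

```bash
python3 - <<'E'
from h import *
RT=tool(OY,np.radians(15))
for i in range(3):
    s,p,R=state(); print(np.round(s['contact_force'],1),p, (p-O)@OX,(p-O)@OY,delta(ov(-63,0,67),RT)); cam('top')
E
```

```text
[-0.  -0.8  0.2] [ 586.88019654 -100.7558782    68.87799179] -161.5882562156048 1.3468052796273753 ([0.0012, -0.0019, -0.0016], [-0.0948, -0.0012, 0.0271])
[-0.1 -0.5  0.4] [ 586.96437506 -100.58527828   69.0537093 ] -161.7691182576508 1.4057906943316887 ([0.0015, -0.0019, -0.0014], [-0.0949, -0.0013, 0.0274])
[ 0.6 -0.1 -0.3] [ 586.94434732 -100.46928871   69.0629502 ] -161.88106544744068 1.369424247459154 ([0.0015, -0.0018, -0.0012], [-0.095, -0.0013, 0.0274])
```

drive_tool:
  deltas: [0, 0, 0, -0.01, 0, 0.003, 0.65, 0, 0, 0, -0.019, 0, 0.006, 0.65, 0, 0, 0, -0.027, 0, 0.008, 0.65, 0, 0, 0, -0.034, 0, 0.01, 0.65, 0, 0, 0, -0.041, 0, 0.0115, 0.65, 0, 0, 0, -0.049, 0, 0.0135, 0.65, 0, 0, 0, -0.058, 0, 0.016, 0.65, 0, 0, 0, -0.068, 0, 0.0185, 0.65, 0, 0, 0, -0.078, 0, 0.021, 0.65, 0, 0, 0, -0.088, 0, 0.024, 0.65]

```text
t: 16.55
ee_pos: [572.2, -191.6, 66.9]
tool_rot: [0.75, 0.649, -0.098, 0.084]
contact_force: [0.8, 3.5, 1.4]
finger_gap: 29.9
finger_force: 1.8
```

```bash
cat > m.py <<'E'
from h import *
s,p,R=state(); print(np.round(s['contact_force'],1),p, (p-O)@OX,(p-O)@OY)
c=cam('top'); x0,y0,x1,y1=380,150,500,250
h=cv2.cvtColor(c['pixels'][y0:y1,x0:x1],cv2.COLOR_RGB2HSV).astype(int)
m=((h[...,0]>15)&(h[...,0]<35)&(h[...,1]>130)&(h[...,2]>60)).astype(np.uint8)
d=cam('side'); sx=150; sy=190
g=cv2.cvtColor(d['pixels'][sy:300,sx:290],cv2.COLOR_RGB2HSV).astype(int)
n=((g[...,0]>18)&(g[...,0]<35)&(g[...,1]>150)&(g[...,2]>80)).astype(np.uint8)
for cc,mm,ox,oy in((c,m,x0,y0),(d,n,sx,sy)):
    k=cv2.findContours(mm,0,2)[0]
    for q in k:
        if cv2.contourArea(q)>15 :
            r=cv2.boundingRect(q)
            print('yellow',(r[0]+ox,r[1]+oy,r[2],r[3]),[ [round((onz(cc,(u+ox,v+oy),107)-O)@a,1) for a in(OX,OY)] for u,v in((r[0],r[1]+r[3]/2),(r[0]+r[2],r[1]+r[3]/2),(r[0]+r[2]/2,r[1]),(r[0]+r[2]/2,r[1]+r[3]))])
E
python3 m.py
```

```text
[0.8 3.5 1.4] [ 572.2217157  -191.57705323   66.92362512] -69.60489242030555 -0.20808328196378767
yellow (455, 211, 8, 9) [[np.float64(7.1), np.float64(-33.5)], [np.float64(29.2), np.float64(-30.8)], [np.float64(17.0), np.float64(-19.8)], [np.float64(19.3), np.float64(-44.5)]]
yellow (225, 250, 10, 18) [[np.float64(-21.9), np.float64(-0.2)], [np.float64(-46.0), np.float64(13.3)], [np.float64(-47.1), np.float64(-26.2)], [np.float64(-21.3), np.float64(38.1)]]
```

drive_tool:
  deltas: [0, 0, 0, -0.004, 0, 0.001, 0.65, 0, 0, 0, -0.007, 0, 0.002, 0.65, 0, 0, 0, -0.01, 0, 0.003, 0.65, 0, 0, 0, -0.012, 0, 0.003, 0.65, 0, 0, 0, -0.014, 0, 0.004, 0.65, 0, 0, 0, -0.015, 0, 0.004, 0.65]

```text
t: 17.25
ee_pos: [570.4, -206.1, 67.0]
tool_rot: [0.75, 0.649, -0.098, 0.084]
contact_force: [1.4, 4.6, 0.6]
finger_gap: 30.1
finger_force: 1.4
```

drive_tool:
  deltas: [0, 0, 0, -0.001, 0, 0, 0.65, 0, 0, 0, -0.002, 0, 0.0005, 0.65, 0, 0, 0, -0.003, 0, 0.001, 0.65]

```text
t: 17.55
ee_pos: [569.9, -209.2, 66.8]
tool_rot: [0.75, 0.649, -0.098, 0.084]
contact_force: [0.2, 4.2, 1.8]
finger_gap: 30.1
finger_force: 1.9
```

Friction force only (about 4 N), so it isn't at the wall yet.

drive_tool:
  deltas: [0, 0, 0, -0.001, 0, 0, 0.65, 0, 0, 0, -0.002, 0, 0.0005, 0.65, 0, 0, 0, -0.002, 0, 0.0005, 0.65]

```text
t: 17.85
ee_pos: [569.6, -211.4, 66.9]
tool_rot: [0.75, 0.649, -0.098, 0.085]
contact_force: [0.8, 2.8, 0.3]
finger_gap: 29.8
finger_force: 1.5
```

drive_tool:
  deltas: [0, 0, 0, -0.001, 0, 0, 0.65, 0, 0, 0, -0.002, 0, 0.0005, 0.65, 0, 0, 0, -0.002, 0, 0.0005, 0.65]

```text
t: 18.15
ee_pos: [569.3, -213.5, 66.9]
tool_rot: [0.75, 0.649, -0.098, 0.085]
contact_force: [0.1, 3.0, 1.6]
finger_gap: 29.8
finger_force: 1.5
```

drive_tool:
  deltas: [0, 0, 0, -0.001, 0, 0, 0.65, 0, 0, 0, -0.002, 0, 0.0005, 0.65, 0, 0, 0, -0.002, 0, 0.0005, 0.65]

```text
t: 18.45
ee_pos: [569.2, -214.2, 66.8]
tool_rot: [0.75, 0.649, -0.097, 0.084]
contact_force: [0.5, 6.7, 1.8]
finger_gap: 30.0
finger_force: 3.3
```

drive_tool:
  deltas: [0, 0, 0, -0.001, 0, 0, 0.65, 0, 0, 0, -0.002, 0, 0.0005, 0.65, 0, 0, 0, -0.002, 0, 0.0005, 0.65, 0, 0, 0, -0.002, 0, 0.0005, 0.65]

```text
t: 18.85
ee_pos: [569.2, -214.5, 66.8]
tool_rot: [0.749, 0.65, -0.096, 0.083]
contact_force: [0.6, 12.6, 4.9]
finger_gap: 30.0
finger_force: 5.5
```

Wall contact confirmed at 12.6 N with no more travel. Backing out and lifting.

drive_tool:
  deltas: [0, 0, 0, 0.02, 0, -0.005, 0.65, 0, 0, 0, 0.06, 0, -0.016, 0.65, 0, 0, 0, 0.1, 0, -0.035, 0.65, 0, 0, 0, 0.1, 0, -0.085, 0.65, 0, 0, 0, 0.11, 0, -0.13, 0.65, 0, 0.13, 0, 0.14, 0, -0.16, 0.65, 0, 0.258, 0, 0.17, 0, -0.17, 0.65, 0, 0.258, 0, 0.17, 0, -0.17, 0.65, 0, 0.258, 0, 0.17, 0, -0.17, 0.65]

```text
t: 19.75
ee_pos: [598.2, -13.2, 186.9]
tool_rot: [0.756, 0.654, -0.003, 0.002]
contact_force: [-0.9, -0.9, -0.4]
finger_gap: 30.1
finger_force: 0.0
```

```bash
python3 m.py; python3 - <<'E'
from h import *
s,p,R=state(); print(delta(ov(-320,0,150),RH))
E
```

```text
[-0.9 -0.9 -0.4] [598.15310488 -13.22982779 186.94757173] -249.82730339950396 0.020714772254436298
yellow (443, 187, 22, 35) [[np.float64(-28.8), np.float64(-7.2)], [np.float64(32.0), np.float64(0.1)], [np.float64(-2.8), np.float64(44.8)], [np.float64(6.0), np.float64(-51.6)]]
yellow (220, 253, 8, 12) [[np.float64(-9.8), np.float64(-7.0)], [np.float64(-29.1), np.float64(3.8)], [np.float64(-28.0), np.float64(-23.4)], [np.float64(-11.2), np.float64(19.7)]]
yellow (239, 203, 26, 16) [[np.float64(-134.1), np.float64(-170.8)], [np.float64(-203.1), np.float64(-131.1)], [np.float64(-184.2), np.float64(-186.4)], [np.float64(-153.8), np.float64(-116.8)]]
([-0.0067, 0.0012, -1.5725], [0.0699, 0.0006, 0.0357])
```

The disc's front edge is at oven x −29, so the unit's centre is about +19, which is home. Now the handle.

drive_tool:
  deltas: [0, 0, -1.57, 0.07, 0, 0.035, 0.6, 0, 0, -1.57, 0.07, 0, 0.035, 0.6, 0, 0, -1.57, 0.07, 0, 0.035, 0.6, 0, 0, -1.57, 0.07, 0, 0.035, 0.6, 0, 0, -1.57, 0.07, 0, 0.035, 0.6, 0, 0, -1.57, 0.07, 0, 0.035, 0.6, 0, 0, -1.57, 0.07, 0, 0.035, 0.6, 0, 0, -1.57, 0.07, 0, 0.035, 0.6, 0, 0, -1.57, 0.07, 0, 0.035, 0.6, 0, 0, -1.57, 0.07, 0, 0.035, 0.6]

```text
t: 20.85
ee_pos: [607.7, 56.7, 150.8]
tool_rot: [0.104, 0.995, -0.002, -0.002]
contact_force: [-0.8, -0.2, 0.0]
finger_gap: 34.1
finger_force: 0.0
```

drive_tool:
  deltas: [0, 0, 0, 0, 0, 0.01, 0.6, 0, 0, 0, 0, 0, 0.02, 0.6, 0, 0, 0, 0, 0, 0.02, 0.6]

```text
t: 21.15
ee_pos: [606.4, 57.3, 129.2]
tool_rot: [0.108, 0.994, -0.002, -0.003]
contact_force: [-0.4, -0.1, -0.4]
finger_gap: 34.1
finger_force: 0.0
```

```bash
python3 - <<'E'
from h import *
for i in range(3):
    s,p,R=state(); print(p,s['finger_gap'],delta(ov(-321,0,37),RH)); cam('top')
E
```

```text
[606.4237585   57.29438709 129.21182223] 34.1018584186761 ([-0.0036, -0.0061, -0.0741], [-0.0024, 0.0007, 0.0922])
[607.04149567  57.38795904 130.18687305] 34.08348724873497 ([-0.0032, -0.0048, -0.0736], [-0.0017, 0.0004, 0.0932])
[607.76936798  57.42905182 131.09375139] 34.21125144183989 ([-0.0028, -0.0031, -0.0732], [-0.0008, 0.0002, 0.0941])
```

drive_tool:
  deltas: [-0.003, -0.003, -0.074, 0, 0, 0.02, 0.6, -0.003, -0.003, -0.074, 0, 0, 0.04, 0.6, -0.003, -0.003, -0.074, -0.001, 0, 0.06, 0.6, -0.003, -0.003, -0.074, -0.001, 0, 0.075, 0.6, -0.003, -0.003, -0.074, -0.001, 0, 0.085, 0.6, -0.003, -0.003, -0.074, -0.001, 0, 0.092, 0.6, -0.003, -0.003, -0.074, -0.001, 0, 0.092, 0.6]

```text
t: 22.0
ee_pos: [609.0, 57.3, 39.6]
tool_rot: [0.07, 0.998, 0.0, 0.0]
contact_force: [-0.2, 0.7, 0.2]
finger_gap: 34.2
finger_force: 0.0
```

drive_tool:
  deltas: [0, 0, 0, 0, 0, 0, 0.75, 0, 0, 0, 0, 0, 0, 1, 0, 0, 0, 0, 0, 0, 1, 0, 0, 0, 0, 0, 0, 1, 0, 0, 0, 0, 0, 0, 1]
  squeeze: 40

```text
t: 22.5
ee_pos: [610.2, 56.2, 41.3]
tool_rot: [0.071, 0.997, -0.001, 0.002]
contact_force: [-1.1, -5.2, 4.2]
finger_gap: 12.2
finger_force: 39.3
```

```bash
python3 - <<'E'
from h import *
s,p,R=state(); print(p,s['finger_gap'],(p-O)@OX,(p-O)@OY,delta(p,RH)[0])
th=np.radians(35)
b=lambda q:(-100+220*np.sin(th-q),54.5+220*np.cos(th-q))
x0,z0=b(2.18)
for q in np.arange(2.1,-.05,-.1):
    x1,z1=b(q); v=R.inv().apply((x1-x0)*OX+(z1-z0)*OZ)/1000; print(round(q,2),v.round(4).tolist())
E
```

```text
[610.19288298  56.17089258  41.31929067] 12.186369370058841 -320.23570753779376 2.0388502140217852 [-0.0011, 0.0039, 0.0015]
2.1 [-0.0001, -0.0008, -0.0176]
2.0 [-0.0001, -0.0037, -0.0394]
1.9 [-0.0002, -0.0087, -0.0608]
1.8 [-0.0003, -0.0159, -0.0816]
1.7 [-0.0004, -0.0251, -0.1015]
1.6 [-0.0004, -0.0363, -0.1205]
1.5 [-0.0005, -0.0493, -0.1382]
1.4 [-0.0005, -0.064, -0.1545]
1.3 [-0.0005, -0.0803, -0.1693]
1.2 [-0.0006, -0.098, -0.1824]
1.1 [-0.0006, -0.1168, -0.1937]
1.0 [-0.0006, -0.1368, -0.203]
0.9 [-0.0006, -0.1575, -0.2103]
0.8 [-0.0006, -0.1789, -0.2155]
0.7 [-0.0005, -0.2007, -0.2185]
0.6 [-0.0005, -0.2226, -0.2194]
0.5 [-0.0005, -0.2446, -0.218]
0.4 [-0.0004, -0.2663, -0.2145]
0.3 [-0.0004, -0.2875, -0.2088]
0.2 [-0.0003, -0.3081, -0.201]
0.1 [-0.0002, -0.3278, -0.1912]
-0.0 [-0.0002, -0.3464, -0.1795]
```

drive_tool:
  deltas: [0, 0, 0, 0, 0, -0.008, 1, 0, 0, 0, 0, -0.001, -0.0175, 1, 0, 0, 0, 0, -0.0037, -0.039, 1, 0, 0, 0, 0, -0.0087, -0.061, 1, 0, 0, 0, 0, -0.016, -0.0815, 1, 0, 0, 0, 0, -0.025, -0.1015, 1, 0, 0, 0, 0, -0.036, -0.1205, 1, 0, 0, 0, 0, -0.049, -0.138, 1, 0, 0, 0, 0, -0.064, -0.1545, 1, 0, 0, 0, 0, -0.064, -0.1545, 1]

```text
t: 23.5
ee_pos: [601.7, -4.1, 197.8]
tool_rot: [0.07, 0.998, 0.004, 0.003]
contact_force: [0.2, 8.2, 3.7]
finger_gap: 12.5
finger_force: 39.6
```

```bash
python3 - <<'E'
from h import *
s,p,R=state(); print(p,s['finger_gap'],s['contact_force'],(p-O)@OX,(p-O)@OY,p[2]+19)
th=np.radians(35); print(-100+220*np.sin(th-1.4),54.5+220*np.cos(th-1.4))
E
```

```text
[601.65934755  -4.08837758 197.75303898] 12.544409875702568 [0.22294488 8.23490921 3.66411371] -259.37538518695465 2.1872751317830463 216.75303897862744
-256.14368280337044 209.48112891768608
```

drive_tool:
  deltas: [0, 0, 0, 0, -0.0163, -0.0148, 1, 0, 0, 0, 0, -0.034, -0.028, 1, 0, 0, 0, 0, -0.053, -0.039, 1, 0, 0, 0, 0, -0.073, -0.0485, 1, 0, 0, 0, 0, -0.0935, -0.056, 1, 0, 0, 0, 0, -0.115, -0.061, 1, 0, 0, 0, 0, -0.137, -0.064, 1, 0, 0, 0, 0, -0.1585, -0.065, 1, 0, 0, 0, 0, -0.1805, -0.063, 1, 0, 0, 0, 0, -0.1805, -0.063, 1]

```text
t: 24.5
ee_pos: [575.2, -187.7, 260.7]
tool_rot: [0.072, 0.997, -0.001, 0.003]
contact_force: [-5.4, -1.5, 14.0]
finger_gap: 12.3
finger_force: 45.1
```

```bash
python3 - <<'E'
from h import *
s,p,R=state(); print(p,s['finger_gap'],s['contact_force'],(p-O)@OX,(p-O)@OY,p[2]+19)
th=np.radians(35); print(-100+220*np.sin(th-.5),54.5+220*np.cos(th-.5))
E
```

```text
[ 575.22892129 -187.72107425  260.73902142] 12.334691125413343 [-5.35060412 -1.50221545 13.96741995] -73.85036329260281 2.2184031636235204 279.7390214245306
-75.65958094739815 273.14936313729277
```

drive_tool:
  deltas: [0, 0, 0, 0, -0.022, 0.002, 1, 0, 0, 0, 0, -0.043, 0.0075, 1, 0, 0, 0, 0, -0.0635, 0.0155, 1, 0, 0, 0, 0, -0.0735, 0.02, 1, 0, 0, 0, 0, -0.083, 0.025, 1, 0, 0, 0, 0, -0.088, 0.028, 1, 0, 0, 0, 0, -0.093, 0.031, 1, 0, 0, 0, 0, -0.0975, 0.034, 1, 0, 0, 0, 0, -0.102, 0.037, 1, 0, 0, 0, 0, -0.102, 0.037, 1]

```text
t: 25.5
ee_pos: [560.8, -286.5, 219.5]
tool_rot: [0.07, 0.998, -0.0, 0.001]
contact_force: [3.5, -2.4, -2.1]
finger_gap: 12.3
finger_force: 46.8
```

```bash
python3 - <<'E'
from h import *
s,p,R=state(); print(p,s['finger_gap'],s['contact_force'],(p-O)@OX,(p-O)@OY,p[2]+19)
E
```

```text
[ 560.82315559 -286.4874349   219.54414207] 12.310390447295608 [ 3.47049347 -2.40639518 -2.07376921] 25.960911894806642 2.0468593866104485 238.54414206926563
```

Pose matches the original shut pose. Press a little further to be sure it is past the catch.

drive_tool:
  deltas: [0, 0, 0, 0, -0.002, 0.001, 1, 0, 0, 0, 0, -0.004, 0.003, 1, 0, 0, 0, 0, -0.006, 0.004, 1, 0, 0, 0, 0, -0.006, 0.004, 1]

```text
t: 25.9
ee_pos: [560.9, -286.7, 219.3]
tool_rot: [0.069, 0.998, 0.006, 0.003]
contact_force: [0.6, 14.7, 14.0]
finger_gap: 12.2
finger_force: 48.7
```

drive_tool:
  deltas: [0, 0, 0, 0, 0.005, -0.003, 1, 0, 0, 0, 0, 0.005, -0.003, 0.6, 0, 0, 0, 0, 0.005, -0.003, 0.6, 0, 0, 0, 0, 0.005, -0.003, 0.6, 0, 0, 0, 0, 0.005, -0.02, 0.6, 0, 0, 0, 0, 0.005, -0.06, 0.6, 0, 0, 0, 0, 0.005, -0.1, 0.6, 0, 0, 0, 0.15, 0.005, -0.1, 0.6, 0, 0, 0, 0.15, 0.005, -0.1, 0.6, 0, 0, 0, 0.15, 0.005, -0.1, 0.6]

```text
t: 26.9
ee_pos: [410.0, -266.0, 316.2]
tool_rot: [0.07, 0.998, 0.0, 0.001]
contact_force: [-0.3, -1.1, -0.0]
finger_gap: 34.3
finger_force: 0.0
```

drive_tool:
  deltas: [0, 0, 0, 0.05, 0.05, 0, 0.6, 0, 0, 0, 0.08, 0.1, 0, 0.6, 0, 0, 0, 0.1, 0.15, 0, 0.6, 0, 0, 0, 0.1, 0.2, 0, 0.6, 0, 0, 0, 0.1, 0.25, 0, 0.6, 0, 0, 0, 0.1, 0.25, 0, 0.6]

```text
t: 27.5
ee_pos: [346.6, -2.2, 316.3]
tool_rot: [0.07, 0.998, 0.0, 0.001]
contact_force: [0.7, -0.4, 0.4]
finger_gap: 34.5
finger_force: 0.0
```

```bash
python3 - <<'E'
from h import *
s,p,R=state(); print(p,s['contact_force'])
c=cam('side');d=cam('top'); A=cv2.resize(c['pixels'][180:330,140:340],(400,300));B=cv2.resize(d['pixels'][140:260,370:530],(400,300))
cv2.imwrite('pics/end.png',cv2.resize(np.hstack([A,B]),(800,300))[:,:,::-1])
E
```

```text
[346.55649349  -2.19492353 316.31001214] [ 0.7161886  -0.43303266  0.42351754]
```

View pics/end.png

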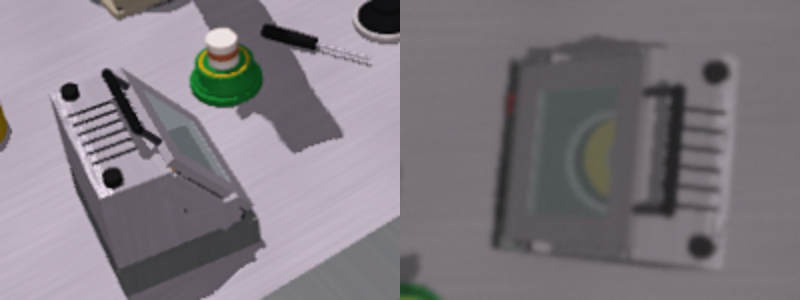

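The door is shut, with the handle at (125,105) left and (675,150) right. The unit shows through the glass at (600,160), and the arm is clear.

```bash
python3 -c "
from station import ctrl
print(ctrl.finish_job())"
```

```text
the job is handed in; nothing more can be done
None
```

I handed the job in at about 27.5 s: the unit is upright in the chamber with its base plate against the back wall, the door is shut past its catch, and the arm is clear; the hand-in returned no verdict.

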